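Prise open the pill box and rest the opener

ROBOT

A 7-joint arm with a two-finger parallel gripper is mounted at the origin on the work surface. World frame = base frame: x ahead of the robot, y to its left, z up, the work surface at z = 0. Lengths are in mm, angles in rad, forces in N, time in s.
With the tool pointing down it reaches from about 375 to 925 mm from the base axis. Payload 3.1 kg.
Tool frame: the origin (TCP) lies at the very end of the fingers, on their centre line; the grasp point (between the pads) lies 19 mm behind it (env.pinch_z is the distance from the TCP to the grasp point, in mm); z points along the fingers, y is the line along which they close (so a half turn about z gives the same grasp; the last joint's range is limited). The gripper opens to 85 mm and grips with 20 to 120 N. Pads are 22 mm wide; open, the fingers measure 114 mm over their backs; the gripper's body (76 mm by 85 mm) begins 54 mm behind the grasp point. The pads swing forward as they close: fully open they stand 13 mm farther back than shut.
Start: joints at [1.063, 0.383, 0.044, 1.598, -0.018, 1.161, -0.05], TCP at [258.996, -596.175, 231.269] pointing down, gripper open.
Joint ranges: [-2.61, 2.61], [-0.41, 2.15], [-1.48, 1.57], [0, 2.5], [-1.57, 4.71], [0.05, 1.97], [-2.85, 2.85]. Speed limits (rad/s): [2.79, 2.79, 3.14, 3.14, 3.14, 3.14, 3.14].

INTERFACE

Orientations are given as a unit quaternion [w, x, y, z].
In Python, from bench import status, eyes, order, env gives the robot as it stands. The module is installed in compiled form; this text tells all that it offers.
- The arm moves only by the tool send_rows, never from a script. Its argument "series" is one flat list of numbers, 7 for each row, row after row: the opening, from 0 (shut) to 1 (fully open), then the shift along the tool's x, y, z in units of 150 mm (1.0 is 150 mm), then the turn, a rotation vector about the tool's x, y, z in units of 30 degrees (1.0 is 30 degrees). In form: [gripper, dx, dy, dz, ax, ay, az, gripper, dx, dy, dz, ax, ay, az, ...]. A call has 1 to 12 rows; each row shifts and turns the commanded pose from where the row before left it, along the tool's axes as they then stand; what a row does not reach is not made up. A row lasts 1/10 s, in which the tool goes at most 50 mm and 8.59 degrees, less where a joint would pass 70% of its speed; a pose out of reach is approached as far as the arm can. A call with a number of a shift or a turn outside -1 to 1 is refused whole. A call with a gripper value outside its range is refused whole. The fingers move at their own pace and stop on an object; "grip_force" is the grip in N (left out, the last holds). Time passes only in rows, so rows that do not move let the fingers close. It gives the time, the measured TCP pose, the force, the opening and the grip force at its end, in the units of the state.
- status.observe(): the state, without advancing time (a new reading comes with each control period).
- eyes.read_camera(name): name is "side" or "top" or "wrist"; returns (picture, depth): 384x512x3 uint8, red, green, blue; 384x512 float32, mm along the optical axis (not along the pixel's ray), 0 where there is no reading.
- eyes.camera_model(name): a dict with "fx", "fy", "cx", "cy" (pixels), "R" (3x3) and "t" (3): a world point X has camera coordinates R X + t. Camera axes: x right, y down, z forward; pixel columns grow to the right and rows downward; lengths in mm; the calibration is good to about 2 mm. A picture is of the moment at which its call begins: read the wrist's pose just before it. camera_model takes no time and is no camera call; for the wrist camera it gives the pose at the moment of the call.
- order.hand_in(): hands the job in; it is judged then, once.
Trained networks look in the newest picture that a camera, given by its name, has taken for a name from the list of things; names that differ only in an ending like _2 or _b are one class to them, and where a whole thing is asked for, a point or a joint stands for the part that bears it (a point fixed in the world has none). Each returns a list of dicts, best first, with "conf" (0 to 1); they miss things now and then, are a little off and sometimes report something else, mostly with a low value. They report only what shows in the picture. A call takes as long as a camera call. They do not tell look-alikes from the thing itself.
- eyes.trace(camera, name): "pixels" (384x512 bool, what is visible of it) and "bbox" ([left, top, right, bottom] in pixels, round what is visible of it).
The state is a dict: "t": time; "joints": joint angles; "joint_vel": joint speeds; "tau": joint torques, N m; "position": TCP position; "tcp_rot": TCP orientation; "contact_force": force on the tool from outside, world axes, zero at the start; "torque": the same for the moment, N m; "finger_gap": finger opening in mm; "gripper_force": force on a finger pad.
Only numpy, scipy, OpenCV 4.12 (cv2) and the standard library are available. Lean on these libraries where they do the work, as an engineer would, in place of code of your own. Each camera call takes 0.05 s, during which the arm holds its last target. There are 200 camera calls.

TASK

The flip-top cover of the pill box on the green stools is too tight for fingers: pick up the letter opener, slip its blade into the slot under the cover's front lip, and gently lever the cover up until it stands open about upright or further, without touching the box with the robot's own hand. Then lay the opener level across the top of the narrow wooden rest so that it stays balanced there, and leave the lota, the parrot and the clip undisturbed.

Things in the scene. Friction and masses are not known exactly. Their poses are not given: they have to be found in the camera images.
- stools: two nested low green plastic stools, fixed, used as a stand; flat seat 420 (x) by 540 (y) mm, top 120 mm above the table. Origin on the table under the seat's centre, z up, front edge towards -x
- pillbox: yellow plastic pill box fixed on the seat, walls 80 (x, front to back) by 100 (y) by 38 mm high. Origin at the centre of its underside, front towards -x. Its flat cover, 5 mm thick, underside 38 mm above the seat, is hinged along the back top edge (+x side); at the front its lip, 70 mm wide, overhangs the front wall by 12 mm
- slot (a point): middle of the mouth of the slot for the blade, at (-52, 0, 33.5) mm in the pill box frame. The slot is 9 mm high and 12 mm deep (towards the box's +x), open to the front and sides: cover lip above (underside 38 mm above the seat), a ledge 80 mm wide on the front wall below (top 29 mm above the seat)
- cover (a joint): the cover's hinge: 0 closed, 1.57 upright, stop at 1.8 rad. Stiff (about 0.05 N m): it stays where it is left
- cover_hinge (a point): middle of the cover's hinge line: at (40, 0, 38) mm in the pill box frame; the line runs along the box's y
- cover_lip (a point): middle of the free front edge of the cover, at its underside, 92 mm from the hinge line; moves with the cover
- opener: letter opener lying on the seat: dark wooden handle 110 long, 16 wide, 18 mm high (x from -74 to +36 mm) and flat blunt steel blade 85 long (x +36 to +121 mm), 18 wide, 2.5 mm thick, its mid-plane 10 mm above the handle's underside; 80 g or so. Origin on the underside of the handle at the balance point, x towards the blade tip, z up
- opener_tip (a point): middle of the end of the blade: (121, 0, 10) mm in the opener frame
- rest: narrow wooden rest like a small bench, fixed on the seat: flat top 26 (x) by 70 (y) mm, 40 mm above the seat. Origin at the centre of its underside. The opener is to lie across it, along the rest's x (blade to either side), balance point over the top
- rest_top (a point): centre of the rest's top face
- lota: bystander: round lidded steel pot, 90 mm across, 112 mm high, at a back corner of the seat; origin centre of underside
- parrot: bystander: ceramic parrot, about 56 mm across, 102 mm high, at the other back corner; origin centre of underside
- clip: bystander: chrome bulldog clip, about 46 by 36 by 20 mm, on the seat behind the pill box; origin centre of underside
There are look-alikes about, which are no part of the job. Of the things that look like the opener, the middle-sized one is meant.

How it is judged:
By the outcome, as a careful person would: the job done as asked, in the order asked, and still so for the second after the job is handed in, with the robot touching nothing.
It also fails if it takes over 56 s, if anything falls off the work surface, if the arm or the gripper's body presses on something with over 40 N, if the wrist force passes 120 N, or if a joint passes its speed limit or range.

## Working session

There is one attempt and no reset: what is moved stays moved. The work goes in short steps, Python scripts to look and compute and a tool call to move; the robot and the scene stay as the last step left them, time stands still between calls to the robot, and variables do not carry over. Pictures are saved under pics/ and viewed, at most 10 in all, crops included, and the job is handed in when it is done.

Besides the shell and the picture viewer there is one more tool, called after "Call:" by a JSON object that holds its "name" and its "arguments". send_rows: Moves the arm, as the interface text tells. Shifts and turns lie within -1 to 1; 1 stands for 150 mm of shift or 30 degrees of turn. Its arguments: {"type":"object","properties":{"series":{"type":"array"},"grip_force":{"type":"number"}},"required":["series"]}

```bash
mkdir -p pics; cat > h.py <<'E'
import numpy as np,cv2
from bench import status,eyes,order,env
from scipy.spatial.transform import Rotation as Ro
def cloud(cam,d,m=None):
    k=eyes.camera_model(cam) if isinstance(cam,str) else cam
    v,u=np.nonzero((d>0) if m is None else (m&(d>0)))
    z=d[v,u]; c=np.stack([(u-k["cx"])/k["fx"]*z,(v-k["cy"])/k["fy"]*z,z],1)
    return (c-k["t"])@np.asarray(k["R"]),u,v
def st():
    s=status.observe(); q=s["tcp_rot"]; R=Ro.from_quat([q[1],q[2],q[3],q[0]]).as_matrix()
    return s,np.array(s["position"]),R
E
python3 - <<'E'
from h import *
s,p,R=st(); print(s["t"],p,R.round(3),s["finger_gap"],env.pinch_z)
ims=[]
for c in("top","side"):
    im,d=eyes.read_camera(c); np.savez(f"{c}0.npz",im=im,d=d); 
    cv2.imwrite(f"pics/{c}0.png",cv2.resize(im[:,:,::-1],(768,576)))
    for n in("opener","pillbox","rest","lota","parrot","clip","stools"):
        for r in eyes.trace(c,n):
            if r["conf"]<.2: continue
            P,_,_=cloud(c,d,r["pixels"]); print(c,n,round(r["conf"],2),r["bbox"],np.median(P,0).round(),np.percentile(P,2,axis=0).round(),np.percentile(P,98,axis=0).round())
E
```

```text
0.0 [ 258.58807602 -595.33843962  229.87846151] [[ 0.917  0.398 -0.001]
 [ 0.398 -0.917  0.002]
 [-0.    -0.003 -1.   ]] 85.32794297371477 18.700000000000003
top opener 0.8 [318.8, 283.0, 404.8, 348.9] [ 175. -317.   19.] [ 106. -432.    4.] [ 246. -206.   28.]
top opener 0.66 [126.7, 84.3, 166.1, 121.6] [690. 210. 209.] [661. 176. 154.] [733. 248. 227.]
top opener 0.6 [289.6, 147.8, 305.8, 227.4] [ 493. -151.  134.] [ 403. -163.  119.] [ 586. -140.  140.]
top opener 0.54 [340.4, 205.4, 385.7, 234.7] [ 430. -335.   10.] [ 394. -395.    1.] [ 461. -291.   16.]
top pillbox 0.88 [194.0, 112.3, 238.5, 155.6] [628.  43. 163.] [581.  -6. 121.] [681.  94. 166.]
top rest 0.81 [141.3, 176.5, 172.2, 202.2] [494. 186. 159.] [471. 150. 121.] [515. 218. 162.]
top lota 0.81 [128.3, 85.2, 166.2, 121.7] [690. 210. 209.] [662. 176. 157.] [733. 251. 227.]
top lota 0.51 [141.7, 176.6, 173.4, 202.9] [494. 184. 159.] [472. 151. 121.] [515. 215. 163.]
top parrot 0.62 [288.7, 92.6, 313.7, 123.6] [ 676. -166.  180.] [ 663. -194.  125.] [ 704. -146.  221.]
top parrot 0.35 [145.8, 174.7, 176.1, 202.8] [494. 1
[... 438 characters left out ...]
.   27.]
side opener 0.36 [308.3, 130.5, 321.1, 136.4] [ 402. -385.    7.] [ 390. -405.   -3.] [ 418. -363.   12.]
side pillbox 0.64 [157.2, 161.4, 207.9, 204.4] [627.  61. 162.] [582.  -2. 122.] [681. 100. 166.]
side rest 0.91 [200.8, 230.5, 225.1, 265.6] [494. 196. 158.] [471. 153. 120.] [523. 219. 162.]
side lota 0.81 [92.4, 200.9, 142.2, 248.6] [688. 231. 191.] [662. 188. 150.] [731. 259. 225.]
side parrot 0.71 [188.1, 97.7, 210.5, 138.4] [ 680. -158.  168.] [ 663. -192.  119.] [ 712. -146.  220.]
side clip 0.71 [141.6, 168.4, 159.7, 186.0] [724.  37. 131.] [708.  11. 119.] [748.  54. 135.]
side stools 0.76 [74.8, 108.9, 322.4, 333.9] [525. 113. 119.] [ 358. -222.   75.] [759. 292. 123.]
```

View pics/top0.png

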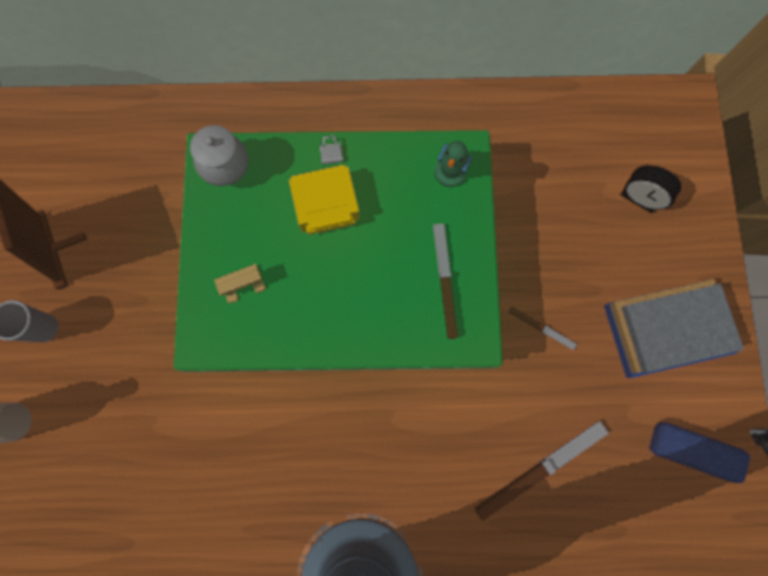

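```bash
python3 - <<'E'
from h import *
z=np.load("top0.npz"); im,d=z["im"],z["d"]
cv2.imwrite("pics/crop1.png",cv2.resize(im[130:240,260:330,::-1],None,fx=5,fy=5,interpolation=cv2.INTER_CUBIC))
P,u,v=cloud("top",d)
def rect(name,m):
    Q=P[m]; r=cv2.minAreaRect(Q[:,:2].astype(np.float32)); print(name,len(Q),r,Q[:,2].mean().round(1))
def box(x0,x1,y0,y1,z0,z1): return (P[:,0]>x0)&(P[:,0]<x1)&(P[:,1]>y0)&(P[:,1]<y1)&(P[:,2]>z0)&(P[:,2]<z1)
rect("handle",box(380,620,-180,-120,134,150))
rect("opener",box(380,620,-180,-120,125,150))
rect("cover",box(560,700,-30,110,158,175))
rect("rest",box(460,530,140,230,154,170))
rect("seat",box(320,780,-300,300,114,124))
m=box(380,620,-180,-120,134,150);Q=P[m]; print(np.percentile(Q[:,2],[5,50,95]))
m=box(380,620,-180,-120,125,150);Q=P[m];Q=Q[np.argsort(Q[:,0])]
for a in range(395,600,10):
    q=Q[(Q[:,0]>=a)&(Q[:,0]<a+10)]
    if len(q):print(a,len(q),q.mean(0).round(1),(np.ptp(q[:,1])).round(1))
E
```

```text
handle 293 ((493.845703125, -151.72547912597656), (192.07838439941406, 16.895177841186523), 4.658137321472168) 137.2
opener 551 ((493.9160461425781, -147.42832946777344), (195.01785278320312, 27.3435115814209), 4.038027763366699) 134.2
cover 1452 ((632.1530151367188, 45.46693801879883), (98.99940490722656, 99.98560333251953), 12.188432693481445) 163.0
rest 323 ((497.3356018066406, 185.0308837890625), (26.699153900146484, 70.05717468261719), 19.894615173339844) 159.6
seat 28646 ((563.7230834960938, 25.40533447265625), (539.2767333984375, 419.4814758300781), 89.27307891845703) 119.6
[134.42662235 137.16874672 139.98834409]
395 26 [ 400.4 -158.1  136. ] 14.6
405 29 [ 409.6 -156.9  136.8] 16.4
415 28 [ 419.6 -157.1  136.7] 14.9
425 29 [ 429.4 -155.5  136.2] 16.3
435 30 [ 439.6 -155.8  137.3] 14.9
445 29 [ 449.6 -153.4  135.8] 16.3
455 30 [ 459.9 -154.2  137.1] 15.2
465 26 [ 469.9 -152.5  136.2] 16.6
475 26 [ 479.6 -152.6  136.6] 15.3
485 28 [ 489.4 -151.4  136.8] 17.0
495 29 [ 499.6 -151.5  137.4] 15.3
505 27 [ 510.  -150.2  132.8] 18.0
515 26 [ 520.1 -150.3  130.3] 17.0
525 28 [ 529.3 -149.   131.2] 17.9
535 28 [ 539.6 -149.   130.8] 16.0
545 31 [ 549.9 -147.1  130.5] 27.1
555 27 [ 560.4 -147.3  131. ] 15.7
565 28 [ 570.2 -146.5  130.9] 17.9
575 24 [ 579.7 -145.8  130.7] 16.1
585 22 [ 588.2 -145.8  131. ] 18.1
```

The top picture (768×576) shows the green seat with the yellow cover at (325,198), the lota at (218,157), the parrot at (453,163), the clip at (331,151) and the rest at (240,282).

Opener look-alikes are the large one at (540,468), about 270 mm and on the table; the small one at (543,328), about 100–130 mm and on the table; and the middle one at (447,280), 195 mm and on the seat. I choose the middle one and check it in a crop.

View pics/crop1.png

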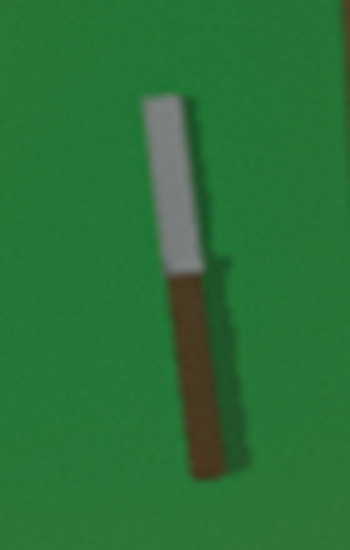

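```bash
cat >> h.py <<'E'
def Rt(yaw,pitch=0):
    "tool down, tool x along opener; pitch>0 raises the blade (deg)"
    x=Ro.from_euler('zy',[yaw,-pitch],degrees=True).as_matrix()
    return x@np.diag([1,-1,-1.])
def plan(pos,yaw,pitch=0):
    s,p,R=st(); T=Rt(yaw,pitch)
    r=Ro.from_matrix(R.T@T).as_rotvec(degrees=True)
    d=R.T@(np.array(pos)-p)
    print("at",p.round(1),"t",round(s["t"],2),"gap",round(s["finger_gap"],1),"F",np.round(s["contact_force"],1))
    print("d_mm",d.round(1),"units",(d/150).round(3),"rot deg",r.round(2),"units",(r/30).round(3))
E
python3 - <<'E'
from h import *
plan((437,-155.6,250),3.75)
k=eyes.camera_model("wrist"); R=np.array(k["R"]); print("cam pos",(-R.T@k["t"]).round(),"fwd",R[2].round(2),k["fx"])
E
```

```text
at [ 259.  -596.2  231.3] t 0.8 gap 85.3 F [ 0.1 -0.   0.3]
d_mm [ 338.8 -333.2  -18.7] units [ 2.259 -2.221 -0.125] rot deg [ 0.   -0.   19.73] units [ 0.    -0.     0.658]
cam pos [ 326. -567.  373.] fwd [-0.26 -0.11 -0.96] 288.73995481691935
```

```bash
python3 - <<'E'
from h import *
plan((530,60,350),3.75)
E
```

```text
at [ 259.  -596.2  231.3] t 0.8 gap 85.3 F [ 0.1 -0.   0.3]
d_mm [ 510.  -493.9 -118.7] units [ 3.4   -3.292 -0.791] rot deg [ 0.   -0.   19.73] units [ 0.    -0.     0.658]
```

Call:
{"name": "send_rows", "arguments": {"series": [1,0.21,-0.2,-0.066,0,0,0,1,0.21,-0.2,-0.066,0,0,0,1,0.21,-0.2,-0.066,0,0,0,1,0.21,-0.2,-0.066,0,0,0,1,0.21,-0.2,-0.066,0,0,0,1,0.21,-0.2,-0.066,0,0,0,1,0.21,-0.2,-0.066,0,0,0,1,0.21,-0.2,-0.066,0,0,0,1,0.21,-0.2,-0.066,0,0,0,1,0.21,-0.2,-0.066,0,0,0,1,0.21,-0.2,-0.066,0,0,0,1,0.21,-0.2,-0.066,0,0,0]}}

```text
t: 2.0
position: [462.6, -113.7, 350.9]
tcp_rot: [0.0, 0.979, 0.203, 0.0]
contact_force: [1.0, -0.7, 0.1]
finger_gap: 85.5
gripper_force: 0.0
```

Call:
{"name": "send_rows", "arguments": {"series": [1,0.21,-0.2,0,0,0,0,1,0.21,-0.2,0,0,0,0,1,0.21,-0.2,0,0,0,0,1,0.21,-0.2,0,0,0,0,1,0,0,0,0,0,0.22,1,0,0,0,0,0,0.22,1,0,0,0,0,0,0.22,1,0,0,0,0,0,0]}}

```text
t: 2.8
position: [530.0, 45.0, 350.1]
tcp_rot: [0.0, 0.999, 0.032, 0.0]
contact_force: [-0.3, -0.6, -0.2]
finger_gap: 85.2
gripper_force: 0.0
```

```bash
python3 - <<'E'
from h import *
plan((437,-155.6,250),3.75)
k=eyes.camera_model("wrist"); im,d=eyes.read_camera("wrist")
cv2.imwrite("pics/w1.png",im[:,:,::-1])
np.savez("w1.npz",im=im,d=d)
import pickle; pickle.dump(k,open("k1.pkl","wb"))
P,u,v=cloud(k,d)
def box(x0,x1,y0,y1,z0,z1): return (P[:,0]>x0)&(P[:,0]<x1)&(P[:,1]>y0)&(P[:,1]<y1)&(P[:,2]>z0)&(P[:,2]<z1)
def rect(n,m): Q=P[m]; print(n,len(Q),cv2.minAreaRect(Q[:,:2].astype(np.float32)),np.median(Q[:,2]).round(1))
rect("cover",box(560,700,-30,120,159,170)); rect("rest",box(460,530,140,230,156,170)); rect("seat",box(320,780,-300,300,114,124))
E
```

```text
at [530.   45.  350.1] t 2.8 gap 85.2 F [-0.3 -0.6 -0.2]
d_mm [-105.8  194.2  100.1] units [-0.705  1.294  0.668] rot deg [ 0.   -0.01 -0.05] units [ 0.    -0.    -0.002]
cover 8796 ((632.91943359375, 43.99332809448242), (98.23063659667969, 100.45299530029297), 12.148141860961914) 162.8
rest 1237 ((497.8625793457031, 183.33448791503906), (26.201736450195312, 70.48580932617188), 20.394502639770508) 159.5
seat 94084 ((547.5537109375, 23.925048828125), (538.5968017578125, 383.7579345703125), 89.39384460449219) 119.4
```

View pics/w1.png

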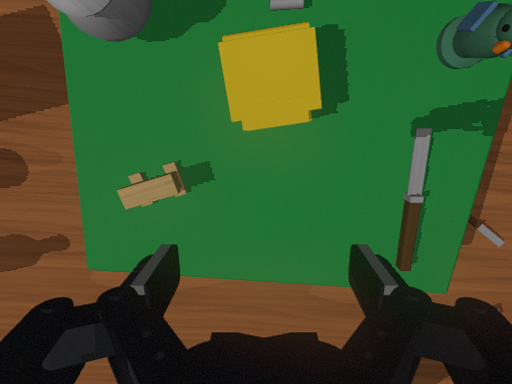

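The wrist view shows the cover at (270,75) with its lip near (277,122), the opener from (424,130) to (405,268), and the rest at (152,187). Next I fit the exact poses.

```bash
python3 - <<'E'
from h import *
import pickle
for src in ("w1","top0"):
    k=pickle.load(open("k1.pkl","rb")) if src=="w1" else eyes.camera_model("top"); d=np.load(src+".npz")["d"]
    P,u,v=cloud(k,d)
    def box(x0,x1,y0,y1,z0,z1): return P[(P[:,0]>x0)&(P[:,0]<x1)&(P[:,1]>y0)&(P[:,1]<y1)&(P[:,2]>z0)&(P[:,2]<z1)]
    C=box(560,700,-30,120,159.5,170); a=np.radians(12.15); ax=np.array([np.cos(a),np.sin(a)]); ay=np.array([-ax[1],ax[0]])
    X=C[:,:2]@ax; Y=C[:,:2]@ay
    print(src,"X",np.percentile(X,[0.3,99.7]).round(1),"Y",np.percentile(Y,[.5,99.5]).round(1))
    lip=X<X.min()+9; print("lip Y",np.percentile(Y[lip],[1,99]).round(1),"n",lip.sum())
    xl=np.percentile(X,.3); ym=(np.percentile(Y,.5)+np.percentile(Y,99.5))/2
    print("lip edge mid world",(xl*ax+ym*ay).round(1))
    if 1:
        O=box(380,620,-180,-120,127,150); l=cv2.fitLine(O[:,:2].astype(np.float32),cv2.DIST_HUBER,0,.01,.01).ravel()
        t=(O[:,:2]-l[2:])@l[:2]; print("opener yaw",np.degrees(np.arctan2(l[1],l[0])),"tail",(l[2:]+l[:2]*np.percentile(t,.5)).round(1),"tip",(l[2:]+l[:2]*np.percentile(t,99.5)).round(1), "L",np.ptp(np.percentile(t,[.5,99.5])))
E
```

```text
w1 X [579.4 676.2] Y [-139.6  -40.7]
lip Y [-124.3  -55.8] n 524
lip edge mid world [585.4  33.8]
opener yaw 3.0457006 tail [ 400.3 -156.7] tip [ 592.  -146.5] L 191.9147456727144
top0 X [578.5 675.6] Y [-138.   -39.1]
lip Y [-122.6  -54.3] n 101
lip edge mid world [584.2  35.2]
opener yaw 3.783566 tail [ 397.6 -158.1] tip [ 590.4 -145.3] L 193.25816077191598
```

Call:
{"name": "send_rows", "arguments": {"series": [1,-0.145,0.26,0.1,0,0,0,1,-0.145,0.26,0.1,0,0,0,1,-0.145,0.26,0.1,0,0,0,1,-0.145,0.26,0.1,0,0,0,1,-0.145,0.26,0.1,0,0,0,1,0,0,0.2,0,0,0,1,0,0,0.2,0,0,0,1,0,0,0,0,0,0]}}

```text
t: 3.65
position: [430.1, -156.3, 211.3]
tcp_rot: [-0.002, 0.999, 0.032, -0.004]
contact_force: [0.3, -0.1, -0.4]
finger_gap: 85.4
gripper_force: 0.0
```

```bash
python3 - <<'E'
from h import *
plan((434.7,-155.4,122.5),3.5)
E
```

```text
at [ 430.1 -156.3  211.3] t 3.65 gap 85.4 F [ 0.3 -0.1 -0.4]
d_mm [ 5.3 -0.2 88.7] units [ 0.036 -0.002  0.592] rot deg [-0.21  0.47  0.22] units [-0.007  0.016  0.007]
```

Call:
{"name": "send_rows", "arguments": {"series": [0.6,0.036,0,0.2,0,0,0,0.6,0,0,0.2,0,0,0,0.6,0,0,0.1,0,0,0,0.6,0,0,0.06,0,0,0,0.6,0,0,0.025,0,0,0,0.6,0,0,0,0,0,0,0.6,0,0,0,0,0,0]}}

```text
t: 4.35
position: [440.5, -156.7, 128.6]
tcp_rot: [0.0, 0.999, 0.032, 0.001]
contact_force: [-0.2, -0.4, 0.5]
finger_gap: 51.1
gripper_force: 0.0
```

```bash
python3 - <<'E'
from h import *
plan((434.7,-155.4,122.5),3.5)
E
```

```text
at [ 440.5 -156.7  128.6] t 4.35 gap 51.1 F [-0.2 -0.4  0.5]
d_mm [-5.7 -1.6  6.1] units [-0.038 -0.011  0.041] rot deg [ 0.06 -0.13  0.2 ] units [ 0.002 -0.004  0.007]
```

Call:
{"name": "send_rows", "arguments": {"series": [0.6,-0.04,-0.01,0.041,0,0,0,0.6,0,0,0,0,0,0,0,0,0,0,0,0,0,0,0,0,0,0,0,0,0,0,0,0,0,0,0,0,0,0,0,0,0,0,0,0,0,0,0,0,0], "grip_force": 50}}

```text
t: 5.05
position: [433.8, -155.5, 121.6]
tcp_rot: [0.0, 0.999, 0.032, 0.0]
contact_force: [-0.3, -0.1, 3.8]
finger_gap: 15.0
gripper_force: 50.7
```

Call:
{"name": "send_rows", "arguments": {"series": [0,0,0,-0.1,0,0,0,0,0,0,-0.2,0,0,0,0,0,0,-0.2,0,0,0,0,0,0,-0.1,0,0,0,0,0,0,0,0,0,0]}}

```text
t: 5.55
position: [435.0, -155.6, 213.4]
tcp_rot: [0.001, 0.999, 0.032, 0.002]
contact_force: [-0.7, 0.7, -1.1]
finger_gap: 14.9
gripper_force: 50.2
```

```bash
python3 - <<'E'
from h import *
a=np.radians(12.15); ax=np.array([np.cos(a),np.sin(a)])
g=np.array([584.8,34.4])-(15+158)*ax; print(g)
plan((*g,212),12.15)
E
```

```text
[415.67521077  -2.01161445]
at [ 435.  -155.6  213.4] t 5.55 gap 14.9 F [-0.7  0.7 -1.1]
d_mm [  -9.4 -154.5    1. ] units [-0.063 -1.03   0.007] rot deg [ 0.14 -0.25 -8.46] units [ 0.005 -0.008 -0.282]
```

Retreat a bit more in x while crossing, then measure the blade from the cameras.

Call:
{"name": "send_rows", "arguments": {"series": [0,-0.02,-0.2,0,0,0,0,0,-0.02,-0.2,0,0,0,0,0,-0.02,-0.2,0,0,0,0,0,0,-0.2,0,0,0,0,0,0,-0.2,0,0,0,0,0,0,-0.03,0,0,0,-0.14,0,0,0,0,0,0,-0.14,0,0,0,0,0,0,0,0,0,0,0,0,0,0,0]}}

```text
invalid input at $.series: expected a multiple of 7 numbers
```

```bash
cat > m.py <<'E'
from h import *
import sys
def blade():
    a=np.radians(12.15); ax=np.array([np.cos(a),np.sin(a)]); ay=np.array([-ax[1],ax[0]]); L=np.array([584.8,34.4])
    s,p,R=st(); print("tcp",p.round(1),"box frame rel lip",((p[:2]-L)@ax).round(1),((p[:2]-L)@ay).round(1),"R",R.round(3).tolist(),"F",np.round(s["contact_force"],1),s["t"])
    for c in("wrist","top","side"):
        k=eyes.camera_model(c); im,d=eyes.read_camera(c)
        P,u,v=cloud(k,d)
        Q=(P-p)@R   # tool frame
        m=(Q[:,0]>15)&(Q[:,0]<175)&(abs(Q[:,1])<16)&(Q[:,2]>-35)&(Q[:,2]<8)
        q=Q[m]
        if len(q)<30: print(c,"few",len(q)); continue
        b=q[q[:,0]>80]; f=np.polyfit(b[:,0],b[:,2],1); g=np.polyfit(b[:,0],b[:,1],1)
        print(c,len(b),"xmax",np.percentile(q[:,0],99.5).round(1),"blade y/z at tip(158)",np.polyval(g,158).round(1),np.polyval(f,158).round(1),"slopes deg y,z",np.degrees(g[0]).round(2),np.degrees(f[0]).round(2))
    return im
if __name__=="__main__":
    im=blade()
    if len(sys.argv)>1: cv2.imwrite(sys.argv[1],cv2.resize(im[80:280,100:340,::-1],None,fx=3,fy=3,interpolation=cv2.INTER_CUBIC))
E
python3 m.py pics/s1.png; python3 -c "
from h import *
plan((415.7,-2,200),12.15)"
```

```text
tcp [ 435.  -155.6  213.4] box frame rel lip -186.4 -154.2 R [[0.998, 0.064, 0.005], [0.064, -0.998, -0.002], [0.005, 0.002, -1.0]] F [-0.7  0.7 -1.1] 5.55
wrist 3954 xmax 114.3 blade y/z at tip(158) 1.2 -8.8 slopes deg y,z 0.32 0.11
top 229 xmax 157.5 blade y/z at tip(158) 0.4 -6.3 slopes deg y,z 3.81 0.6
side 168 xmax 156.6 blade y/z at tip(158) -0.8 -4.9 slopes deg y,z 0.57 0.53
at [ 432.1 -154.9  209.7] t 5.7 gap 14.8 F [-0.6 -0.4 -1.4]
d_mm [  -6.5 -153.6    9.9] units [-0.043 -1.024  0.066] rot deg [-0.07  0.14 -8.46] units [-0.002  0.005 -0.282]
```

View pics/s1.png

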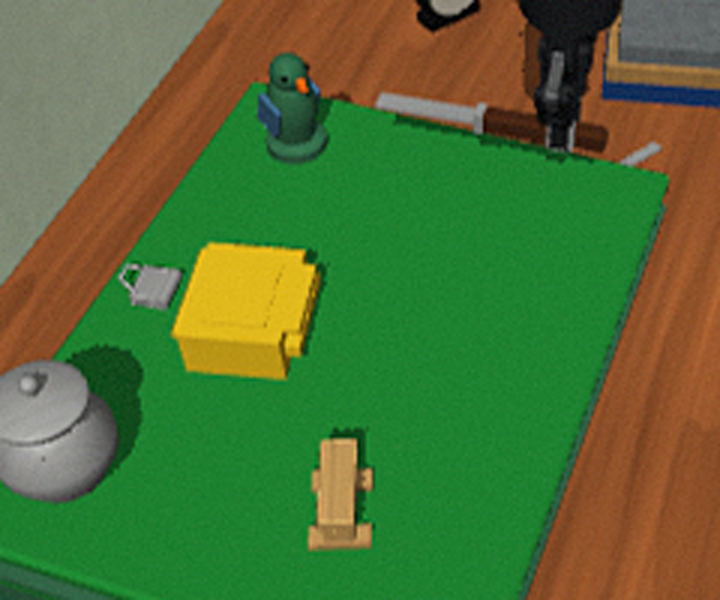

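The side view shows the opener held at (565,120) with its blade running left to (380,100), and the cover closed at (240,295) with its lip at (300,300). Resending the move with complete rows.

Call:
{"name": "send_rows", "arguments": {"series": [0,-0.02,-0.2,0,0,0,0,0,-0.02,-0.2,0,0,0,0,0,0,-0.2,0,0,0,0,0,0,-0.2,0,0,0,0,0,0,-0.2,0,0,0,0,0,0,-0.02,0,0,0,-0.14,0,0,0,0,0,0,-0.14,0,0,0,0,0,0,0,0,0,0,0,0,0,0,0,0]}}

```text
invalid input at $.series: expected a multiple of 7 numbers
```

```bash
python3 m.py; python3 -c "
from h import *
plan((415.7,-2,145.2),12.15)"
```

```text
tcp [ 432.1 -154.9  209.7] box frame rel lip -189.1 -152.9 R [[0.998, 0.064, -0.003], [0.064, -0.998, 0.001], [-0.003, -0.001, -1.0]] F [-0.6 -0.4 -1.4] 5.7
wrist 3956 xmax 114.3 blade y/z at tip(158) 1.2 -8.7 slopes deg y,z 0.38 0.24
top 234 xmax 157.8 blade y/z at tip(158) 0.3 -8.5 slopes deg y,z 3.41 0.37
side 171 xmax 158.7 blade y/z at tip(158) -0.2 -8.5 slopes deg y,z 0.82 0.26
at [ 432.1 -154.8  209.5] t 5.85 gap 14.7 F [-0.8 -0.4 -1.2]
d_mm [  -6.3 -153.5   64.6] units [-0.042 -1.023  0.431] rot deg [-0.1   0.17 -8.46] units [-0.003  0.006 -0.282]
```

Call:
{"name": "send_rows", "arguments": {"series": [0,-0.02,-0.2,0,0,0,0,0,-0.02,-0.2,0,0,0,0,0,0,-0.2,0,0,0,0,0,0,-0.2,0,0,0,0,0,0,-0.22,0,0,0,-0.14,0,0,0,0,0,0,-0.14,0,0,0,0,0,0,0,0,0,0,0,0,0,0]}}

```text
t: 6.65
position: [417.0, -3.4, 210.5]
tcp_rot: [-0.0, 0.995, 0.104, -0.001]
contact_force: [0.5, -0.7, -1.7]
finger_gap: 14.6
gripper_force: 50.2
```

```bash
python3 m.py; python3 -c "
from h import *
plan((415.7,-2,146),12.15)"
```

```text
tcp [417.   -3.4 210.5] box frame rel lip -172.0 -1.7 R [[0.978, 0.207, -0.001], [0.207, -0.978, -0.0], [-0.001, -0.0, -1.0]] F [ 0.5 -0.7 -1.7] 6.65
wrist 3961 xmax 114.2 blade y/z at tip(158) 1.1 -8.7 slopes deg y,z 0.27 0.2
top 46 xmax 159.4 blade y/z at tip(158) -0.8 -9.1 slopes deg y,z -11.92 2.19
side 229 xmax 157.9 blade y/z at tip(158) 0.8 -9.1 slopes deg y,z 0.71 0.05
at [417.3  -3.9 210.9] t 6.8 gap 14.7 F [ 1.1  0.3 -1.2]
d_mm [-1.1 -2.1 64.9] units [-0.008 -0.014  0.432] rot deg [-0.02  0.04 -0.23] units [-0.001  0.001 -0.008]
```

Call:
{"name": "send_rows", "arguments": {"series": [0,-0.008,-0.014,0.15,0,0,-0.008,0,0,0,0.15,0,0,0,0,0,0,0.09,0,0,0,0,0,0,0.04,0,0,0,0,0,0,0,0,0,0,0,0,0,0,0,0,0]}}

```text
t: 7.4
position: [416.5, -1.4, 147.2]
tcp_rot: [0.0, 0.994, 0.107, 0.001]
contact_force: [0.2, 0.1, -0.1]
finger_gap: 14.8
gripper_force: 50.3
```

```bash
python3 m.py pics/s2.png; python3 - <<'E'
from h import *
plan((415.7,-2,146),12.15)
im,d=eyes.read_camera("side"); P,u,v=cloud("side",d)
m=(abs(P[:,0]-560)<60)&(abs(P[:,1]-30)<40)&(P[:,2]>140)&(P[:,2]<170); Q=P[m]
a=np.radians(12.15); ax=np.array([np.cos(a),np.sin(a)]); ay=np.array([-ax[1],ax[0]]);X=(Q[:,:2]-[584.8,34.4])@ax
for b in range(-70,20,6):
    q=(X>=b)&(X<b+6)
    if q.any(): print(b,q.sum(),np.percentile(Q[q,2],[10,50,90]).round(1))
E
```

```text
tcp [416.5  -1.4 147.2] box frame rel lip -172.0 0.5 R [[0.977, 0.213, 0.001], [0.213, -0.977, 0.0], [0.001, 0.0, -1.0]] F [ 0.2  0.1 -0.1] 7.4
wrist 3961 xmax 114.2 blade y/z at tip(158) 1.1 -8.9 slopes deg y,z 0.32 0.08
top 135 xmax 174.9 blade y/z at tip(158) -0.3 -8.0 slopes deg y,z -0.12 4.96
side 258 xmax 174.5 blade y/z at tip(158) -0.2 -8.1 slopes deg y,z 0.28 1.63
at [416.8  -1.2 147.6] t 7.55 gap 14.7 F [-0.   1.  -0.8]
d_mm [-1.3  0.6  1.6] units [-0.008  0.004  0.011] rot deg [ 0.03 -0.12  0.15] units [ 0.001 -0.004  0.005]
-70 15 [155.3 156.3 158.9]
-64 16 [155.3 156.7 158.1]
-58 18 [154.3 156.5 158.6]
-52 18 [155.5 156.9 158.2]
-46 15 [156.1 157.2 159.1]
-40 15 [155.8 157.  158.6]
-34 16 [155.  156.1 157.4]
-28 19 [155.1 156.5 158.2]
-22 15 [155.  156.4 158.4]
-16 9 [154.4 155.6 157.7]
-4 82 [143.4 150.3 163.4]
2 67 [149.  162.6 163.7]
8 69 [159.3 162.3 163.9]
14 61 [161.1 162.4 164.2]
```

View pics/s2.png

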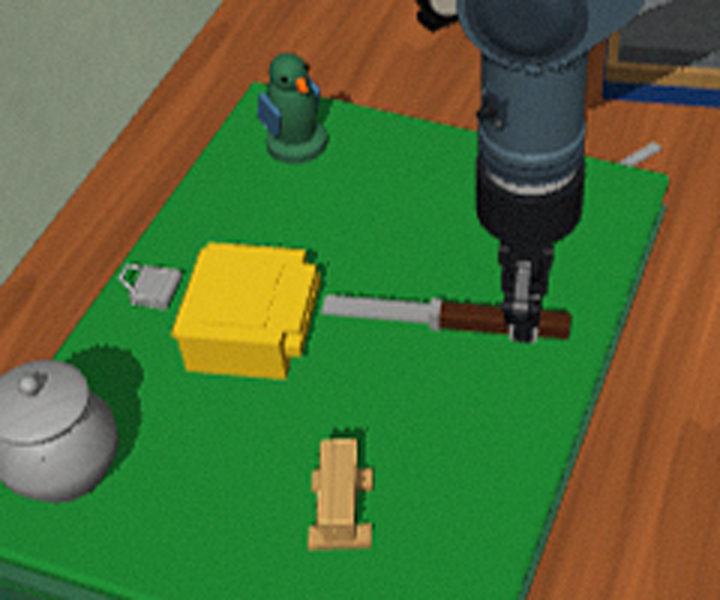

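The blade tip, at (323,303) in the crop, is in line with the lip and about 13 mm in front of it. I lower 1.6 mm and slide in slowly.

Call:
{"name": "send_rows", "arguments": {"series": [0,0,0,0.011,0,0,0.005,0,0.04,0,0,0,0,0,0,0.02,0,0,0,0,0,0,0.02,0,0,0,0,0,0,0.02,0,0,0,0,0,0,0.02,0,0,0,0,0,0,0,0,0,0,0,0]}}

```text
t: 8.3
position: [434.0, 2.9, 145.1]
tcp_rot: [-0.0, 0.994, 0.106, 0.0]
contact_force: [-0.7, 0.3, -1.2]
finger_gap: 15.1
gripper_force: 50.3
```

```bash
python3 m.py; python3 - <<'E'
from h import *
plan((437,2.2,146),12.15)
E
```

```text
tcp [434.    2.9 145.1] box frame rel lip -154.0 0.9 R [[0.977, 0.211, 0.0], [0.211, -0.977, 0.0], [0.0, -0.0, -1.0]] F [-0.7  0.3 -1.2] 8.3
wrist 3958 xmax 114.2 blade y/z at tip(158) 1.2 -8.9 slopes deg y,z 0.35 0.05
top 170 xmax 174.3 blade y/z at tip(158) -0.1 -13.4 slopes deg y,z 0.73 -22.93
side 305 xmax 174.0 blade y/z at tip(158) -0.5 -13.4 slopes deg y,z 0.04 -5.14
at [433.3   2.7 144.9] t 8.45 gap 14.8 F [ 0.5 -0.4 -1.4]
d_mm [ 3.5  1.2 -1.1] units [ 0.023  0.008 -0.007] rot deg [-0.01  0.02  0.02] units [-0.     0.001  0.001]
```

Call:
{"name": "send_rows", "arguments": {"series": [0,0.018,0.006,0,0,0,0,0,0.018,0,0,0,0,0,0,0,0,0,0,0,0,0,0,0,-0.015,0,0,0,0,0,0,-0.015,0,0,0,0,0,0,-0.02,0,0,0,0,0.002,0,-0.025,0,0,0,0,0.002,0,-0.025,0,0,0,0,0.004,0,-0.025,0,0,0,0,0,0,0,0,0,0]}}

```text
t: 9.45
position: [440.5, 3.2, 164.4]
tcp_rot: [0.0, 0.994, 0.106, 0.0]
contact_force: [0.2, 0.9, -0.6]
finger_gap: 14.9
gripper_force: 50.1
```

```bash
cat > c.py <<'E'
from h import *
a=np.radians(12.15); ax=np.array([np.cos(a),np.sin(a)]); ay=np.array([-ax[1],ax[0]]);L=np.array([584.8,34.4])
s,p,R=st(); print("tcp",p.round(1),"tip rel hinge x",((p[:2]-L)@ax+158-92).round(1),"z top",(p[2]+8.8-158).round(1),"y",((p[:2]-L)@ay).round(1),"F",np.round(s["contact_force"],1),"gap",s["finger_gap"],s["t"])
im,d=eyes.read_camera("side"); P,u,v=cloud("side",d)
X=(P[:,:2]-L)@ax-92; Y=(P[:,:2]-L)@ay; Z=P[:,2]-158
hsv=cv2.cvtColor(im,cv2.COLOR_RGB2HSV)[v,u]
m=(abs(X)<130)&(abs(Y)<34)&(Z>7)&(Z<120)&(hsv[:,0]>20)&(hsv[:,0]<35)&(hsv[:,1]>120)
if m.sum()>5:
    th=np.degrees(np.arctan2(Z[m],-X[m])); r=np.hypot(X[m],Z[m]); k=r>50
    print("cover",m.sum(),"angle",np.median(th[k]).round(1),"rmax",np.percentile(r,98).round(1))
else: print("cover raised px",m.sum())
import sys
if len(sys.argv)>1: cv2.imwrite(sys.argv[1],cv2.resize(im[80:280,100:340,::-1],None,fx=3,fy=3,interpolation=cv2.INTER_CUBIC))
E
python3 c.py
```

```text
tcp [440.5   3.2 164.4] tip rel hinge x -81.7 z top 15.2 y -0.1 F [ 0.2  0.9 -0.6] gap 14.863693589908209 9.45
cover 697 angle 14.8 rmax 92.1
```

Call:
{"name": "send_rows", "arguments": {"series": [0,0.013,0,-0.046,0,0,0,0,0.013,0,-0.046,0,0,0,0,0.02,0,-0.043,0,0,0,0,0.02,0,-0.043,0,0,0,0,0.028,0,-0.039,0,0,0,0,0.028,0,-0.039,0,0,0,0,0.034,0,-0.033,0,0,0,0,0.034,0,-0.033,0,0,0,0,0,0,0,0,0,0]}}

```text
t: 10.4
position: [469.7, 9.5, 213.1]
tcp_rot: [-0.0, 0.994, 0.106, 0.001]
contact_force: [0.6, 0.3, -0.7]
finger_gap: 14.7
gripper_force: 50.2
```

```bash
python3 c.py
```

```text
tcp [469.7   9.5 213.1] tip rel hinge x -51.8 z top 63.9 y -0.1 F [ 0.6  0.3 -0.7] gap 14.703529745073652 10.4
cover 305 angle 55.6 rmax 94.3
```

Call:
{"name": "send_rows", "arguments": {"series": [0,0.039,0,-0.028,0,0,0,0,0.039,0,-0.028,0,0,0,0,0.043,0,-0.018,0,0,0,0,0.043,0,-0.018,0,0,0,0,0.046,0,-0.01,0,0,0,0,0.046,0,-0.01,0,0,0,0,0.048,0,0,0,0,0,0,0.048,0,0,0,0,0,0,0.04,0,0,0,0,0,0,0.04,0,0,0,0,0,0,0,0,0,0,0,0]}}

```text
t: 11.55
position: [532.1, 23.2, 228.8]
tcp_rot: [-0.0, 0.994, 0.106, 0.0]
contact_force: [-0.3, 0.3, -1.2]
finger_gap: 14.7
gripper_force: 50.2
```

```bash
python3 c.py pics/s3.png
```

```text
tcp [532.1  23.2 228.8] tip rel hinge x 12.1 z top 79.6 y 0.1 F [-0.3  0.3 -1.2] gap 14.654364795018946 11.55
cover 475 angle 100.1 rmax 92.8
```

View pics/s3.png

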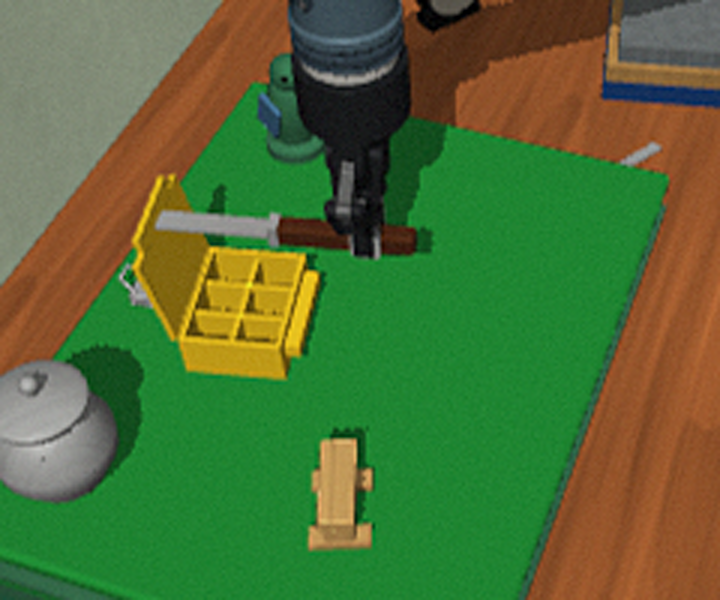

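The cover stands at about 98–100°, seen from (165,180) to (180,335) in the crop. I back the blade straight out.

Call:
{"name": "send_rows", "arguments": {"series": [0,-0.05,0,0,0,0,0,0,-0.15,0,0,0,0,0,0,-0.2,0,0,0,0,0,0,-0.2,0,0,0,0,0,0,-0.1,0,0,0,0,0,0,0,0,0,0,0,0,0,0,0,0,0,0,0]}}

```text
t: 12.3
position: [428.8, 0.6, 229.3]
tcp_rot: [0.0, 0.994, 0.106, 0.001]
contact_force: [0.1, -0.4, -0.2]
finger_gap: 15.0
gripper_force: 50.2
```

```bash
python3 c.py;python3 - <<'E'
from h import *
plan((462.8,171.3,215),20.1)
E
```

```text
tcp [428.8   0.6 229.3] tip rel hinge x -93.6 z top 80.1 y -0.2 F [ 0.1 -0.4 -0.2] gap 14.96594371373845 12.3
cover 532 angle 100.2 rmax 92.2
at [429.4   0.9 229.4] t 12.35 gap 14.9 F [ 1.5  0.5 -0.5]
d_mm [  68.6 -159.6   14.4] units [ 0.457 -1.064  0.096] rot deg [ 0.03 -0.1  -7.92] units [ 0.001 -0.003 -0.264]
```

Call:
{"name": "send_rows", "arguments": {"series": [0,0,-0.2,0,0,0,0,0,0,-0.25,0,0,0,0,0,0,-0.25,0,0,0,0,0,0.05,-0.25,0,0,0,0,0,0.15,-0.114,0,0,0,0,0,0.16,0,0.06,0,0,0,0,0.1,0,0.036,0,0,-0.132,0,0,0,0,0,0,-0.132,0,0,0,0,0,0,0,0,0,0,0,0,0,0,0]}}

```text
invalid input at $.series: expected a multiple of 7 numbers
```

```bash
python3 - <<'E'
from h import *
plan((462.8,171.3,163),20.1)
E
```

```text
at [429.4   0.9 229.4] t 12.35 gap 14.9 F [ 1.5  0.5 -0.5]
d_mm [  68.5 -159.6   66.4] units [ 0.457 -1.064  0.443] rot deg [ 0.03 -0.1  -7.92] units [ 0.001 -0.003 -0.264]
```

Call:
{"name": "send_rows", "arguments": {"series": [0,0,-0.2,0,0,0,0,0,0,-0.25,0,0,0,0,0,0,-0.25,0,0,0,0,0,0.05,-0.25,0,0,0,0,0,0.15,-0.114,0,0,0,0,0,0.16,0,0.06,0,0,0,0,0.1,0,0.036,0,0,-0.132,0,0,0,0,0,0,-0.132,0,0,0,0,0,0,0,0,0,0,0,0,0,0]}}

```text
t: 13.35
position: [462.9, 171.8, 214.5]
tcp_rot: [-0.001, 0.985, 0.174, -0.0]
contact_force: [0.1, 0.6, -1.5]
finger_gap: 15.0
gripper_force: 50.3
```

```bash
python3 m.py | grep -v box; python3 - <<'E'
from h import *
plan((462.8,171.3,163),20.1)
E
```

```text
wrist 3950 xmax 114.2 blade y/z at tip(158) 1.1 -8.7 slopes deg y,z 0.31 0.16
top 163 xmax 159.5 blade y/z at tip(158) 2.8 -8.8 slopes deg y,z -0.23 0.75
side 317 xmax 158.1 blade y/z at tip(158) 1.0 -9.2 slopes deg y,z 1.48 -0.29
at [462.5 171.4 214.7] t 13.5 gap 14.6 F [-0.7  0.7 -1.3]
d_mm [ 0.2  0.2 51.7] units [0.001 0.001 0.344] rot deg [ 0.01 -0.02 -0.04] units [ 0.    -0.001 -0.001]
```

Call:
{"name": "send_rows", "arguments": {"series": [0,0,0,0.15,0,0,0,0,0,0,0.1,0,0,0,0,0,0,0.06,0,0,0,0,0,0,0.025,0,0,0,0,0,0,0,0,0,0,0,0,0,0,0,0,0]}}

```text
t: 14.1
position: [462.9, 171.6, 164.7]
tcp_rot: [-0.0, 0.985, 0.174, 0.0]
contact_force: [1.1, 0.5, -1.0]
finger_gap: 14.9
gripper_force: 50.3
```

```bash
python3 c.py pics/s4.png; python3 - <<'E'
from h import *
plan((462.8,171.3,161.5),20.1)
E
```

```text
tcp [462.9 171.6 164.7] tip rel hinge x -24.3 z top 15.5 y 159.7 F [ 1.1  0.5 -1. ] gap 14.85260820392929 14.1
cover 534 angle 100.2 rmax 92.2
at [463.1 171.6 164.9] t 14.15 gap 14.7 F [-0.2  0.4 -0.9]
d_mm [-0.4  0.2  3.4] units [-0.003  0.001  0.023] rot deg [ 0.   -0.08 -0.01] units [ 0.    -0.003 -0.   ]
```

View pics/s4.png

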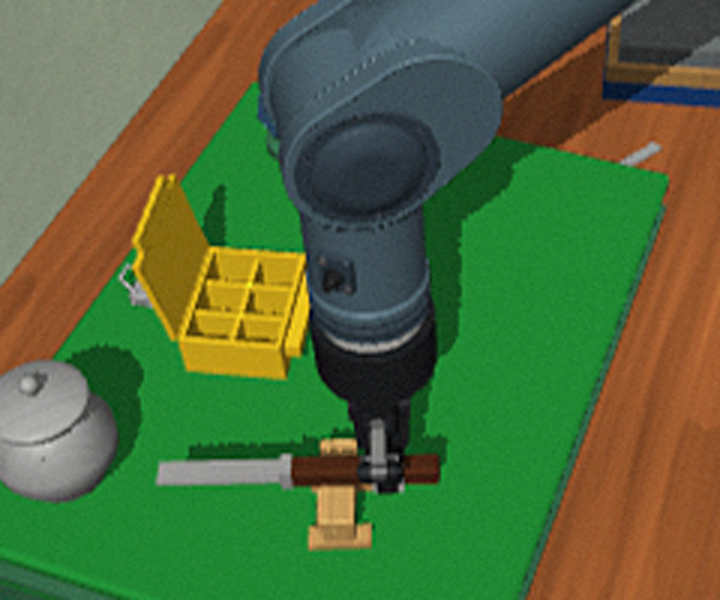

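The handle lies across the rest at (338,470) in the crop, with the balance point above its top. I lower gently to contact.

Call:
{"name": "send_rows", "arguments": {"series": [0,0,0,0.007,0,0,0,0,0,0,0.007,0,0,0,0,0,0,0.004,0,0,0,0,0,0,0,0,0,0]}}

```text
t: 14.55
position: [462.6, 171.3, 161.7]
tcp_rot: [0.0, 0.985, 0.174, 0.0]
contact_force: [-0.3, -0.1, -0.8]
finger_gap: 14.6
gripper_force: 50.3
```

Call:
{"name": "send_rows", "arguments": {"series": [0,0,0,0.005,0,0,0,0,0,0,0,0,0,0,0,0,0,0,0,0,0]}}

```text
t: 14.85
position: [462.6, 171.3, 161.5]
tcp_rot: [0.0, 0.985, 0.174, 0.0]
contact_force: [-2.9, -0.6, 5.1]
finger_gap: 14.6
gripper_force: 51.1
```

Call:
{"name": "send_rows", "arguments": {"series": [0,0,0,-0.002,0,0,0,0.21,0,0,0,0,0,0,0.25,0,0,0,0,0,0,0.35,0,0,0,0,0,0,0.45,0,0,0,0,0,0,0.5,0,0,0,0,0,0,0.5,0,0,0,0,0,0], "grip_force": 20}}

```text
t: 15.55
position: [462.4, 171.3, 161.0]
tcp_rot: [-0.0, 0.985, 0.174, -0.0]
contact_force: [0.4, 0.4, 0.3]
finger_gap: 42.9
gripper_force: 0.0
```

```bash
python3 m.py pics/s5.png
```

```text
tcp [462.4 171.3 161. ] box frame rel lip -90.8 159.6 R [[0.939, 0.344, -0.0], [0.344, -0.939, 0.0], [-0.0, -0.0, -1.0]] F [0.4 0.4 0.3] 15.55
wrist 3978 xmax 114.0 blade y/z at tip(158) -0.6 -9.7 slopes deg y,z -0.36 -0.0
top 78 xmax 160.0 blade y/z at tip(158) 2.5 -10.3 slopes deg y,z -1.94 -0.75
side 299 xmax 158.4 blade y/z at tip(158) -1.7 -9.7 slopes deg y,z -0.65 -0.07
```

View pics/s5.png

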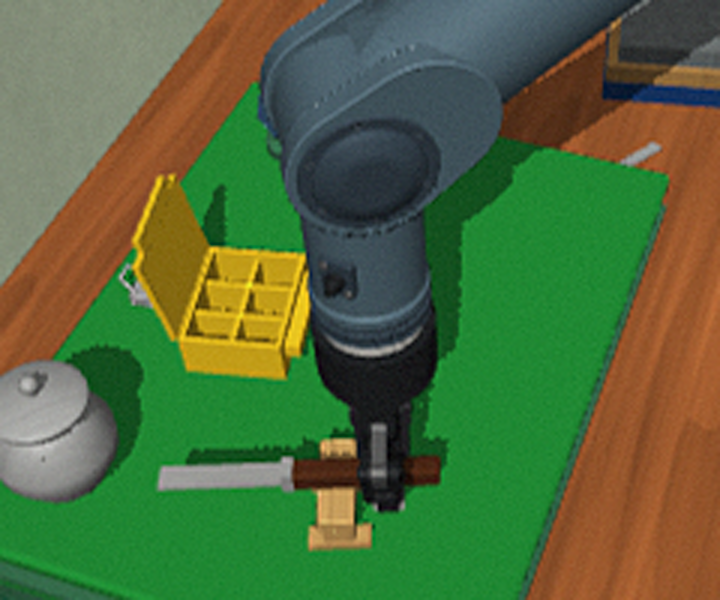

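The opener lies level and balanced, with the fingers clear on both sides at (383,470). I raise the hand straight up and away.

Call:
{"name": "send_rows", "arguments": {"series": [0.5,0,0,-0.05,0,0,0,0.5,0,0,-0.1,0,0,0,0.5,0,0,-0.2,0,0,0,0.5,0,0,-0.25,0,0,0,0.5,0,0,-0.25,0,0,0,0.5,0,0,0,0,0,0,0.5,0,0,0,0,0,0,0.5,0,0,0,0,0,0,0.5,0,0,0,0,0,0]}}

```text
t: 16.6
position: [461.6, 170.8, 287.4]
tcp_rot: [0.0, 0.985, 0.174, -0.001]
contact_force: [0.4, -0.6, -0.1]
finger_gap: 42.8
gripper_force: 0.0
```

```bash
python3 c.py pics/s6.png; python3 - <<'E'
from h import *
im,d=eyes.read_camera("wrist"); P,u,v=cloud("wrist",d)
ax=np.array([np.cos(np.radians(20.1)),np.sin(np.radians(20.1))]); ay=np.array([-ax[1],ax[0]])
D=P[:,:2]-[497.5,184]; X=D@ax; Y=D@ay
m=(abs(Y)<15)&(P[:,2]>164)&(P[:,2]<200)&(abs(X)<140)
l=np.polyfit(X[m],Y[m],1); b=m&(X>45); f=np.polyfit(X[b],P[b,2],1)
print("x range",np.percentile(X[m],[.5,99.5]).round(1),"yaw err",np.degrees(l[0]).round(2),"y0",l[1].round(1),"tilt",np.degrees(f[0]).round(2))
E
```

```text
tcp [461.6 170.8 287.4] tip rel hinge x -25.8 z top 138.2 y 159.3 F [ 0.4 -0.6 -0.1] gap 42.81134941730332 16.6
cover 532 angle 100.1 rmax 92.5
x range [-70.1 114.6] yaw err 0.32 y0 0.2 tilt 0.01
```

View pics/s6.png

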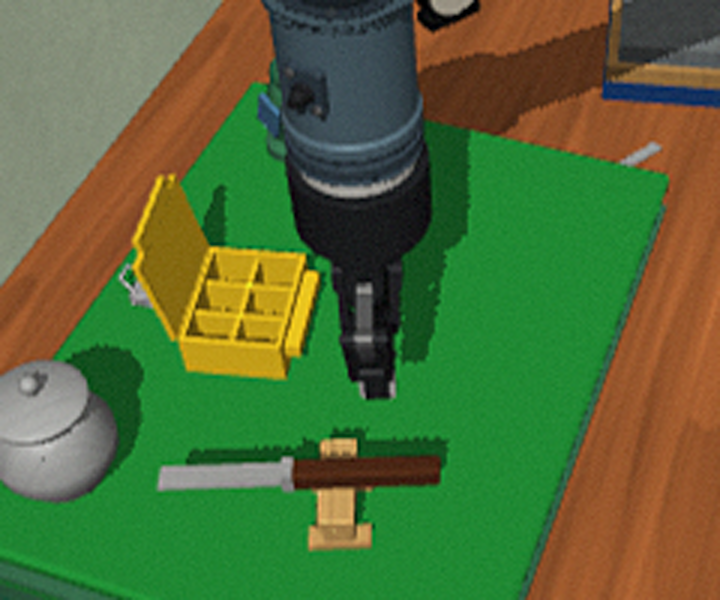

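The opener rests level across the rest at (338,472) with 0.0° tilt and its balance point near the rest's centre. The cover is still open at about 98–100°, and the hand touches nothing.

```bash
python3 -c "
from bench import order
print(order.hand_in())"
```

```text
the job is handed in; nothing more can be done
None
```

The job is done and handed in: I levered the cover open to about 100° with the middle-sized opener, which now lies level and balanced across the rest; the arm went nowhere near the lota, parrot or clip, though I didn't re-measure them.

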